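Firmness test on a pickling cucumber

TASK

Test the firmness of the cucumber that lies on the chopping board before it goes for pickling: roll it over on the board, without picking it up, until its small pared window faces straight up. Then take the hand-held firmness tester out of its stand, hold it upright and press its spring plunger lightly down on the middle of the window until the dark groove round the plunger is level with the mouth of the sleeve, never pushing it to the end of its travel. Hold it steady there for two seconds and finish while still holding it pressed like that; leave the other things on the worktop alone.

Things in the scene. Friction and masses are not known exactly. Their poses are not given: they have to be found in the camera images.
- board: wooden chopping board lying flat on the worktop, 190 x 270 x 16 mm (its x, y, z); it does not move. Origin: centre of its underside, z up.
- cucumber: green cucumber lying on the board, 152 mm long, 46 mm thick over the middle 100 mm, ends tapered, 0.24 kg. Origin on its axis at mid-length, 23 mm above the board; y runs along it. Sixteen faint lengthwise flats, one every 22.5 degrees: it rests on a flat and rolls in steps of 9 mm. At the start the window leans 67.5 degrees from straight up, in any compass direction.
- window (a point): middle of the pared window on the cucumber: a smooth pale flat in the skin, 40 mm long and about 14 mm wide, at mid-length, 22 mm from the cucumber's axis. z points straight out of the window (vertical when the window faces up), y along the cucumber.
- stand: the tester's black stand, fixed: a 90 mm round foot 10 mm thick with an upright tube, 33 mm outside, 24 mm inside, its rim 66 mm above the worktop. Origin: centre of the underside.
- tester: firmness tester, 0.28 kg, upright in the stand. Origin: plunger tip at rest; z up along the tester. Plunger 8 mm thick, 0 to 20 mm; steel sleeve 18 mm thick, 20 to 50 mm; grey grip body 30 (x) by 40 mm (y), 50 to 135 mm, display on its -x face. In the stand the body rests on the rim, plunger hanging free, origin 16 mm above the worktop; lift it 55 mm straight up to clear the tube.
- plunger_tip (a point): centre of the flat end face (8 mm) of the plunger; moves with the plunger; z up along the tester.
- plunger (a joint): how far the spring plunger is pushed into the sleeve, m: 0 at rest, 0.012 at the end of its travel. It takes 1 N to start it and 0.65 N per mm after that. The dark groove round it, 13 mm above the tip, is level with the sleeve's mouth at 0.007 (about 5.5 N).
- whole_cucumber: another, smaller cucumber (116 mm long, 37 mm thick, not pared) on the worktop to the right; leave alone.
- salt_shaker: salt shaker, 44 mm wide, 90 mm tall, standing behind; origin at the centre of its foot; leave alone.
- spice_jar: spice jar with a dark lid, 44 mm wide, 105 mm tall; origin at the centre of its foot; leave alone.
- honey_jar: honey jar, 62 mm wide, 99 mm tall; origin at the centre of its foot; leave alone.
- pasta_jar: tall jar with a red lid, 81 mm wide, 163 mm tall, at the back; origin at the centre of its foot; leave alone.
Things that resemble listed ones, but are neither listed nor needed, are in the scene too. Leave any pink or turquoise look-alike of the tester alone.

How it is judged:
By the outcome, as a careful person would: the job done as asked, in the order asked, and still so for the second after the job is handed in, while the arm keeps its last pose, push and grip.
It also fails if it takes over 64 s, if anything falls off the work surface, if the arm or the gripper's body presses on something with over 40 N, if the wrist force passes 120 N, or if a joint passes its speed limit or range.

ROBOT

A 6-joint arm with a two-finger parallel gripper is mounted at the origin on a cart in front of the work surface, level with it; the furniture and walls round the work are solid. World frame = base frame: x ahead of the robot, y to its left, z up, the work surface at z = 0. Lengths are in m, angles in degrees, forces in N, time in s.
With the tool pointing down it reaches from about 0.225 to 0.725 m from the base axis. Payload 3.1 kg.
Tool frame: the origin (TCP) lies midway between the tips of the shut fingers; the grasp point (between the pads) lies 19 mm behind it (pinch_z is the distance from the TCP to the grasp point, in m); z points along the fingers, x is the direction in which the jaws open and shut, and the axes are right-handed (so a half turn about z gives the same grasp; the last joint's range is limited). The gripper opens to 85 mm and grips with 20 to 120 N. Pads are 22 mm wide; open, the fingers measure 114 mm over their backs; the gripper's body (76 mm by 85 mm) begins 54 mm behind the grasp point. The pads swing forward as they close: fully open they stand 13 mm farther back than shut.
Start: joints at [55.76, 2.75, 5.684, 92.934, 0, 82.678], TCP at [0.238, 0.468, 0.231] pointing down, gripper open.
Joint ranges: [-166.93, 166.93], [-56.73, 111.36], [-69.38, 81.34], [-121.58, 131.49], [-85.45, 84.26], [-180, 180]. Speed limits (degrees/s): [159.86, 159.86, 180, 180, 180, 180].

INTERFACE

Orientations are given as [roll, pitch, yaw] about the fixed x, y, z axes, in that order (R = Rz(yaw) Ry(pitch) Rx(roll)).
In Python, from bench import * gives the robot as it stands.
- The arm moves only by the shell command python3 -m jog 'ROWS' [OPENING] [FORCE]. ROWS is JSON, a list of rows, each a list of 2 entries, a list of its own where there are three numbers: the shift along the tool's x, y, z in mm, then the turn, a rotation vector about the tool's x, y, z in degrees. A call has exactly 5 rows; each row is the pose to reach, as a shift and turn from the pose commanded when the call began, along the tool's axes at that moment; what a row does not reach only later rows make up. A row lasts 1/12 s, in which the tool goes at most 41.7 mm and 7.16 degrees, less where a joint would pass 70% of its speed; a pose out of reach is approached as far as the arm can. A call with a gripper value outside its range is refused whole. OPENING is the opening in per cent of the stroke, from 0 (shut) to 100 (fully open), set as the call begins (- or left out, the last holds). The fingers move at their own pace and stop on an object; FORCE is the grip in N (left out, the last holds). Time passes only in rows, so rows that repeat a pose let the fingers close, or fill a call up. It gives the time, the measured TCP pose, the force and the opening at its end, in the units of the state.
- observe(): the state, without advancing time (a new reading comes with each control period).
- camera(name): name is "scene" or "top" or "wrist"; returns a dict with "pixels" (420x560x3 uint8, red, green, blue), "mtx" (3x3 intrinsics, pixels), "origin" and "rotation" of the camera in the world. Camera axes: x right, y down, z forward; pixel columns grow to the right and rows downward; lengths in m; the calibration is good to about 2 mm. A picture is of the moment at which its call begins. There is no depth.
- sign_off(): hands the job in, once; it reports no verdict.
The state is a dict: "clock": time; "q": joint angles; "qvel": joint speeds; "effort": joint torques, N m; "tool_pos": TCP position; "tcp_rot": TCP orientation; "force": force on the tool from outside, world axes, zero at the start; "moment": the same for the moment, N m; "opening": finger opening in m.
Only numpy, scipy, OpenCV 4.12 (cv2) and the standard library are available. Lean on these libraries where they do the work, as an engineer would, in place of code of your own. Each camera call takes 0.05 s, during which the arm holds its last target. There are 200 camera calls.

## Working session

There is one attempt and no reset: what is moved stays moved. The work goes in short steps, Python scripts to look and compute and a shell command to move; the robot and the scene stay as the last step left them, time stands still between calls to the robot, and variables do not carry over. Pictures are saved under pics/ and viewed, about 8 in all and at most 12, crops included, and the job is handed in when it is done.

```bash
mkdir -p pics; ls; python3 - <<'E'
from bench import *
import cv2,numpy as np,pickle
d={n:camera(n) for n in("scene","top")}
pickle.dump(d,open("c0.pkl","wb"))
for n in d:
    cv2.imwrite(f"pics/{n}0.png",cv2.cvtColor(d[n]["pixels"],cv2.COLOR_RGB2BGR))
    print(n,d[n]["mtx"],d[n]["origin"],d[n]["rotation"])
print(observe())
E
```

```text
pics
scene [[440.11904652   0.         276.25638388]
 [  0.         440.11904652 210.28980134]
 [  0.           0.           1.        ]] [ 0.1634234  -0.66640274  0.77974425] [-138.32550123    0.62116878  -41.62600392]
top [[418.99964017   0.         278.14210196]
 [  0.         418.99964017 211.55554952]
 [  0.           0.           1.        ]] [ 0.36515565 -0.16553708  1.18717559] [-169.27788981    0.26102622  -91.35779138]
{'clock': 0.1, 'q': array([ 5.57611274e+01,  2.78933449e+00,  5.60006827e+00,  9.29323187e+01,
       -6.56994221e-04,  8.26787732e+01]), 'qvel': array([-0.0181123 , -0.11920252,  0.09755558,  0.08089795,  0.0528367 ,
       -0.08230786]), 'effort': array([ 2.03401090e-03, -3.39852691e+01,  3.20935321e+01,  1.59151998e-02,
       -1.58983066e-04,  1.13040943e-05]), 'tool_pos': array([0.23736761, 0.46766299, 0.23022341]), 'tcp_rot': array([-1.79985158e+02,  1.20677372e-01,  6.30823705e+01]), 'force': array([ 0.76118294, -0.41363033,  0.05092907]), 'moment': array([-0.03864694,  0.00684875,  0.0058309 ]), 'opening': 0.08550609742056599}
```

View pics/scene0.png

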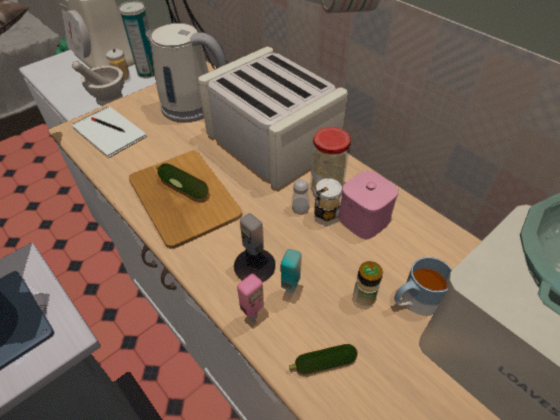

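View pics/top0.png

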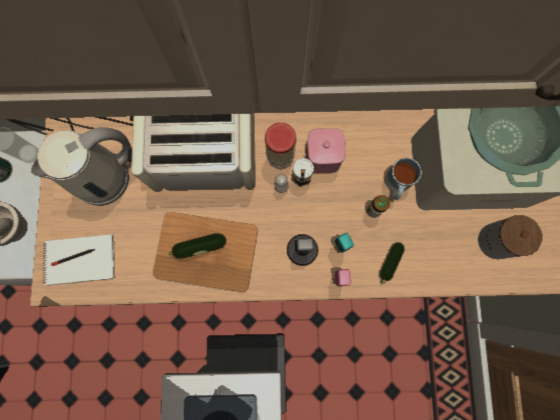

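The scene picture shows the pared cucumber on the board at (183,182), with its pale window on the near side at (176,183). Three things could be the tester: grey at (252,235) in a black stand, pink at (250,297) and turquoise at (290,270). The grey one fits, because it has a grey body and sits in the black round foot. In the top view the board is at (206,251), the cucumber at (199,246) and the tester at (304,245).

```bash
cat > h.py <<'E'
import numpy as np,cv2,pickle
from scipy.spatial.transform import Rotation as Ro
def R(rpy): return Ro.from_euler('xyz',rpy,degrees=True).as_matrix()
def ray(c,uv):
    d=R(c["rotation"])@np.linalg.inv(c["mtx"])@np.array([uv[0],uv[1],1.]);return np.array(c["origin"]),d
def plane(c,uv,z):
    o,d=ray(c,uv);return o+d*(z-o[2])/d[2]
def proj(c,p):
    q=c["mtx"]@(R(c["rotation"]).T@(np.array(p)-c["origin"]));return q[:2]/q[2]
def tri(c1,u1,c2,u2):
    o1,d1=ray(c1,u1);o2,d2=ray(c2,u2)
    s=np.linalg.lstsq(np.c_[d1,-d2],o2-o1,rcond=None)[0];a=o1+d1*s[0];b=o2+d2*s[1];return (a+b)/2,np.linalg.norm(a-b)
def blob(mask,near):
    n,l,st,ce=cv2.connectedComponentsWithStats(mask.astype(np.uint8))
    k=[i for i in range(1,n) if st[i,4]>15]; i=min(k,key=lambda i:np.hypot(*(ce[i]-near)))
    ys,xs=np.where(l==i);return ce[i],st[i],cv2.minAreaRect(np.c_[xs,ys].astype(np.float32)),l==i
E
python3 - <<'E'
from h import *
d=pickle.load(open("c0.pkl","rb"));s,t=d["scene"],d["top"]
hs={k:cv2.cvtColor(d[k]["pixels"],cv2.COLOR_RGB2HSV).astype(int) for k in d}
for k,near in(("scene",(183,182)),("top",(199,246))):
    h=hs[k]; m=(h[...,0]>28)&(h[...,0]<90)&(h[...,1]>60); ce,st,r,_=blob(m,near); print(k,"cuc",ce,st,r)
    for e in cv2.boxPoints(r): print("  ",plane(d[k],e,.039).round(4))
    print("centre",plane(d[k],r[0],.039).round(4))
# window pixels
for k,box in(("scene",(160,170,195,195)),("top",(180,235,225,262))):
    pass
# stand foot (dark) in both
for k,near in(("scene",(255,265)),("top",(303,250))):
    h=hs[k]; m=(h[...,2]<70); ce,st,r,_=blob(m,near); print(k,"stand",ce,st,r,plane(d[k],ce,.01).round(4))
for n,uv in(("bl",(163,213)),("br",(257,230)),("bbl",(155,280)),("bbr",(247,290))): print(n,plane(t,uv,.016).round(4))
a=cv2.cvtColor(s["pixels"],cv2.COLOR_RGB2BGR);b=cv2.cvtColor(t["pixels"],cv2.COLOR_RGB2BGR)
A=cv2.resize(a[150:210,140:220],(400,300),interpolation=2);B=cv2.resize(b[220:280,160:240],(400,300),interpolation=2)
C=cv2.resize(a[205:285,220:327],(400,300),interpolation=2);D=cv2.resize(b[220:280,270:350],(400,300),interpolation=2)
cv2.imwrite("pics/crop1.png",np.vstack([np.hstack([A,B]),np.hstack([C,D])]))
E
```

```text
scene cuc [182.14671362 180.69483568] [158 164  49  35 852] ((181.69549560546875, 180.57093811035156), (54.58823776245117, 17.411766052246094), 28.07248878479004)
   [0.4495 0.1176 0.039 ]
   [0.4942 0.1523 0.039 ]
   [ 0.5304 -0.0038  0.039 ]
   [ 0.487  -0.0317  0.039 ]
centre [0.4904 0.0561 0.039 ]
top cuc [198.31258457 245.53585927] [172 234  53  24 739] ((198.14707946777344, 245.5882568359375), (14.794671058654785, 53.84291076660156), 75.96376037597656)
   [0.4965 0.1335 0.039 ]
   [ 0.5292 -0.0102  0.039 ]
   [ 0.4892 -0.0201  0.039 ]
   [0.4569 0.1227 0.039 ]
centre [0.4928 0.0567 0.039 ]
scene stand [253.78046745 259.55509182] [ 234  231   41   50 1198] ((256.0196838378906, 257.9163818359375), (39.623802185058594, 45.979644775390625), 13.240520477294922) [ 0.4835 -0.2215  0.01  ]
top stand [300.39139785 251.11612903] [287 235  31  31 465] ((301.88458251953125, 249.57691955566406), (30.23116111755371, 29.67646026611328), 56.30992889404297) [ 0.4735 -0.2252  0.01  ]
bl [0.5909 0.1623 0.016 ]
br [ 0.5355 -0.1046  0.016 ]
bbl [0.4029 0.1793 0.016 ]
bbr [ 0.3697 -0.0747  0.016 ]
```

View pics/crop1.png

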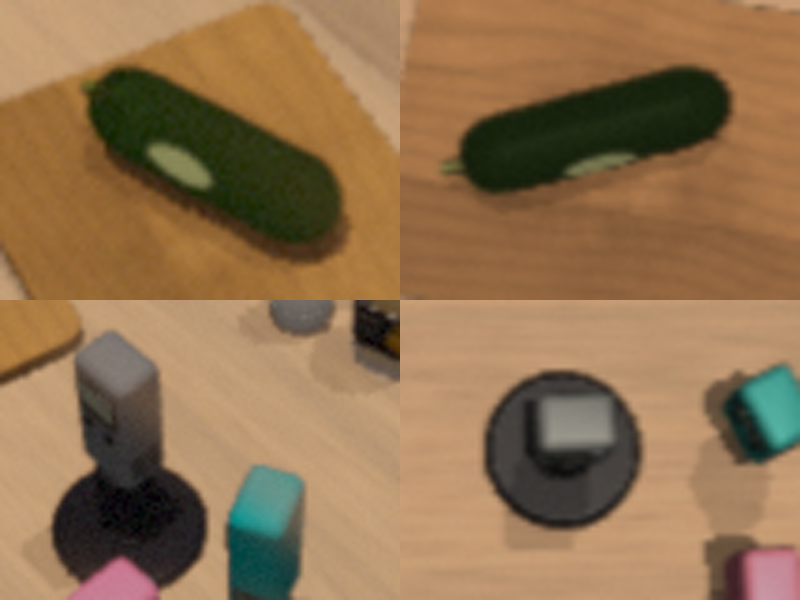

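The crop confirms it: the grey tester stands in the black foot with its display on the robot side, and the turquoise and pink ones are the look-alikes. The cucumber's window faces the robot (-x), so it must roll three flats (27 mm) away from the robot. I'll push with both fingers, placed either side of the window. First I move towards it.

```bash
cat > to.py <<'E'
# usage: to.py x y z yaw : tool-frame shift (mm) & rotvec (deg) from measured pose to a tool-down target
import sys;from h import *;from bench import *
x,y,z,w=map(float,sys.argv[1:5]);o=observe();r=R(o["tcp_rot"])
print("shift",(r.T@(np.array([x,y,z])-o["tool_pos"])*1e3).round(1),"turn",np.degrees(Ro.from_matrix(r.T@R([180,0,w])).as_rotvec()).round(1),"F",o["force"].round(2),"t",o["clock"],"op",round(o["opening"],4))
E
python3 -m jog '[[[-23,32,9],[0,0,0]],[[-46,63,18],[0,0,0]],[[-70,95,26],[0,0,0]],[[-93,127,35],[0,0,0]],[[-116,158,44],[0,0,0]]]' 70
python3 -m jog '[[[-23,32,9],[0,0,-6]],[[-46,63,18],[0,0,-12]],[[-70,95,26],[0,0,-18]],[[-93,127,35],[0,0,-24]],[[-116,158,44],[0,0,-30]]]'
python3 to.py .450 .047 .125 102.8
```

```text
clock: 0.52
tool_pos: [0.3262, 0.2914, 0.1864]
tcp_rot: [-180.0, 0.0, 63.1]
force: [1.6, 0.1, 0.3]
opening: 0.06
clock: 0.93
tool_pos: [0.4059, 0.1346, 0.1472]
tcp_rot: [-180.0, -0.0, 92.3]
force: [0.3, 0.2, -0.9]
opening: 0.0596
shift [-89.2  40.6  22.2] turn [ -0.   -0.  -10.5] F [ 0.28  0.17 -0.91] t 0.9333 op 0.0596
```

```bash

python3 -m jog '[[[-28,12,6],[0,0,-4]],[[-56,24,12],[0,0,-8]],[[-80,34,20],[0,0,-10]],[[-80,34,20],[0,0,-10]],[[-80,34,20],[0,0,-10]]]'
python3 to.py .450 .047 .125 102.8
python3 - <<'E'
from bench import *
import cv2,pickle
d=camera("wrist");pickle.dump(d,open("w1.pkl","wb"));t=camera("top")
cv2.imwrite("pics/w1.png",cv2.cvtColor(d["pixels"],cv2.COLOR_RGB2BGR))
print(d["mtx"],d["origin"],d["rotation"],observe()["tool_pos"])
E
```

```text
clock: 1.35
tool_pos: [0.4418, 0.0565, 0.1268]
tcp_rot: [-179.8, -0.1, 101.8]
force: [0.4, 0.2, -1.3]
opening: 0.0598
shift [-11.    6.1   1.8] turn [-0.1 -0.1 -1. ] F [ 0.37  0.19 -1.32] t 1.35 op 0.0598
[[342.33955986   0.         282.11043969]
 [  0.         342.33955986 206.66291469]
 [  0.           0.           1.        ]] [0.36529165 0.04095973 0.26988686] [ 1.62443056e+02 -1.48537552e-01  1.01787750e+02] [0.44196935 0.05798834 0.12772634]
```

View pics/w1.png

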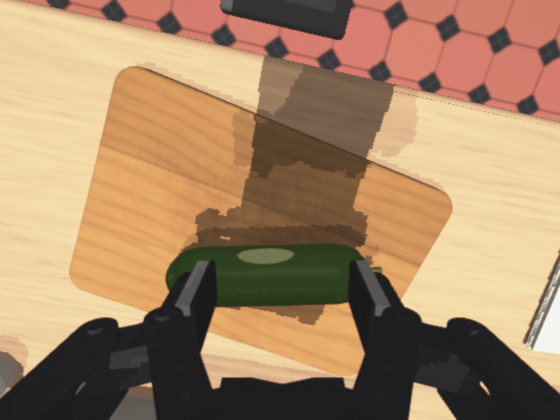

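The wrist view shows the cucumber parallel to the jaws, window at about (265,256), fingers at (195,275) and (365,275). The stem is on the right (+y).

```bash
python3 - <<'E'
from h import *
w=pickle.load(open("w1.pkl","rb"));h=cv2.cvtColor(w["pixels"],cv2.COLOR_RGB2HSV).astype(int)
g=(h[...,0]>30)&(h[...,0]<90)&(h[...,1]>50);g[:235]=0;g[310:]=0
pale=g&(h[...,2]>110)
ce,st,r,_=blob(pale,(265,256));print("win",ce,st,r,plane(w,ce,.0474).round(4))
dark=g&(h[...,2]<=110)
cols=range(225,340,10);L=[]
for c in cols:
    ys=np.where(g[:,c])[0];L.append((c,ys.min(),ys.max()))
print(L)
# axis by bisecting the two silhouette planes of the r=23 cylinder at z=.039
for c,a,b in L[::3]:
    oa,da=ray(w,(c,a));ob,db=ray(w,(c,b));m=da/np.linalg.norm(da)+db/np.linalg.norm(db);print(c,(oa+m*(.039-oa[2])/m[2]).round(4))
E
```

```text
win [265.304      255.26666667] [239 249  54  14 375] ((265.5, 255.5), (13.0, 53.0), 90.0) [0.4721 0.0516 0.0474]
[(225, np.int64(247), np.int64(305)), (235, np.int64(246), np.int64(305)), (245, np.int64(246), np.int64(305)), (255, np.int64(246), np.int64(305)), (265, np.int64(246), np.int64(305)), (275, np.int64(245), np.int64(305)), (285, np.int64(245), np.int64(304)), (295, np.int64(245), np.int64(304)), (305, np.int64(245), np.int64(303)), (315, np.int64(244), np.int64(303)), (325, np.int64(244), np.int64(303)), (335, np.int64(244), np.int64(302))]
225 [0.4989 0.0254 0.039 ]
255 [0.4938 0.0475 0.039 ]
285 [0.4884 0.0695 0.039 ]
315 [0.483  0.0915 0.039 ]
```

```bash
python3 to.py .4499 .0463 .0434 103.5
```

```text
shift [-13.1   5.4  84.3] turn [-0.1 -0.  -1.5] F [-0.32 -0.71  0.11] t 1.45 op 0.0596
```

```bash
python3 -m jog '[[[-6,2,30],[0,0,-0.7]],[[-13,5,60],[0,0,-1.5]],[[-13,5,80],[0,0,-1.5]],[[-13,5,84],[0,0,-1.5]],[[-13,5,84],[0,0,-1.5]]]'
python3 to.py .4604 .0489 .0434 103.5
python3 - <<'E'
from bench import *
import cv2
d=camera("wrist");s=camera("scene")
a=cv2.resize(s["pixels"][140:230,130:230],(500,450),interpolation=2)
cv2.imwrite("pics/m1.png",cv2.cvtColor(cv2.hconcat([cv2.resize(d["pixels"][170:420,100:460][:, :],(300,450)),a]),cv2.COLOR_RGB2BGR))
E
```

```text
clock: 1.87
tool_pos: [0.448, 0.047, 0.0425]
tcp_rot: [-179.8, -0.1, 103.6]
force: [0.1, -0.5, 0.9]
opening: 0.0597
shift [-1.1 12.4 -1. ] turn [-0.2 -0.1  0.1] F [ 0.12 -0.51  0.88] t 1.8667 op 0.0597
```

View pics/m1.png

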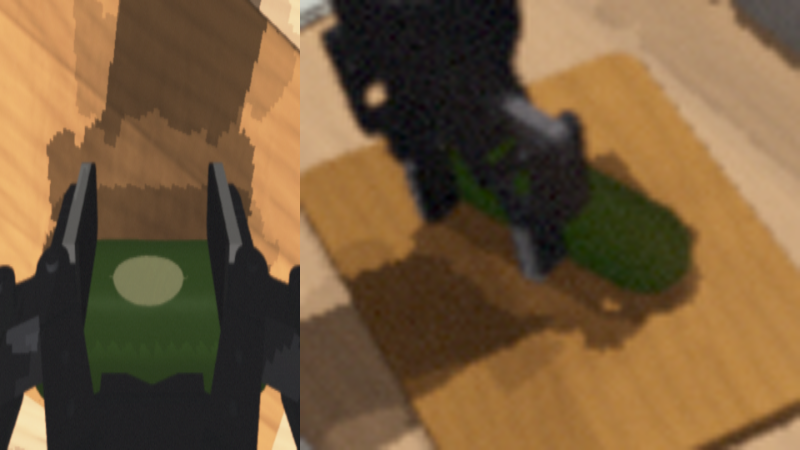

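```bash
python3 - <<'E'
from h import *;from bench import *
w=camera("wrist");p=w["pixels"];o=observe();r=R(o["tcp_rot"]);T=o["tool_pos"]
for uv in((208,262),(360,262)):
    a,d=ray(w,uv);a2=r.T@(a-T);d2=r.T@d
    for y in(-11,0,11):
        s=(y/1e3-a2[1])/d2[1];print(uv,y,((a2+s*d2)*1e3).round(1))
E
```

```text
(208, 262) -11 [-31.1 -11.   -8.1]
(208, 262) 0 [-36.3   0.   13.7]
(208, 262) 11 [-41.4  11.   35.5]
(360, 262) -11 [ 34.9 -11.   -8.2]
(360, 262) 0 [40.4  0.  13.6]
(360, 262) 11 [45.9 11.  35.4]
```

```bash
python3 -m jog '[[[-1,5,-0.5],[0,0,0]],[[-1,9,-0.5],[0,0,0]],[[-1,12,-0.5],[0,0,0]],[[-1,14,-0.5],[0,0,0]],[[-1,14,-0.5],[0,0,0]]]'
python3 -m jog '[[[0,3,-1.5],[0,0,0]],[[0,6,-3],[0,0,0]],[[0,10,-4.5],[0,0,0]],[[0,13,-5.7],[0,0,0]],[[0,16,-6.5],[0,0,0]]]'
python3 - <<'E'
from bench import *
import cv2
d=camera("wrist")
cv2.imwrite("pics/w3.png",cv2.cvtColor(cv2.resize(d["pixels"][170:400,160:420],(520,460)),cv2.COLOR_RGB2BGR));print(observe()["tool_pos"],observe()["force"])
E
```

```text
clock: 2.43
tool_pos: [0.4647, 0.048, 0.0453]
tcp_rot: [180.0, 0.0, 103.5]
force: [-0.4, -1.0, 2.9]
opening: 0.0598
clock: 2.85
tool_pos: [0.4805, 0.0521, 0.0512]
tcp_rot: [179.9, -0.0, 103.5]
force: [0.0, 0.5, 0.1]
opening: 0.0601
[0.48077564 0.05215397 0.05108952] [ 0.11859213 -0.23169587 -0.0431671 ]
```

View pics/w3.png

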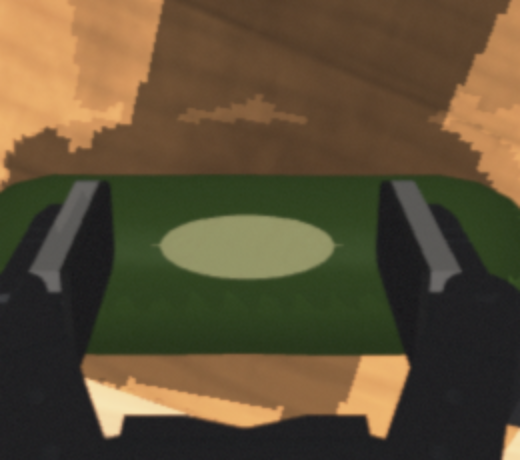

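The window (at about (250,245) in the crop, between the fingers) has turned upward. I'll measure the state.

```bash
cat > st.py <<'E'
from h import *;from bench import *
w=camera("wrist");o=observe();h=cv2.cvtColor(w["pixels"],cv2.COLOR_RGB2HSV).astype(int)
g=(h[...,0]>26)&(h[...,0]<90)&(h[...,1]>50);k=blob(g,(282,280))[3]|False
pale=g&(h[...,2]>110)&(h[...,1]<150);ce,st,r,_=blob(pale&k,(283,280));c=int(ce[0])
n=np.array([.972,.233,0]);ax=np.array([-.233,.972,0])
ys=np.where(k[:,c])[0];oa,da=ray(w,(c,ys.min()));ob,db=ray(w,(c,ys.max()))
f=lambda d:(lambda v:v/np.linalg.norm(v))(d-ax*(d@ax))
m=f(da)+f(db);A=oa+m*(.039-oa[2])/m[2]
_,d=ray(w,ce);d=f(d);q=oa-A;q=q-ax*(q@ax);b=q@d;s=-b-np.sqrt(b*b-q@q+.022**2);p=q+s*d
o1,d1=ray(w,ce);W=plane(w,ce,.039+p[2])
print("win px",ce.round(1),st,"axis n-travel mm",round((A-[.4917,.0563,0])@n*1e3,1),"lean deg(-=robot side)",round(np.degrees(np.arctan2(p@n,p[2])),1),"window",W.round(4),"t",o["clock"],"F",o["force"].round(1),o["tool_pos"].round(4))
E
python3 st.py
```

```text
win px [283.  293.5] [ 239  278   89   32 2196] axis n-travel mm 10.5 lean deg(-=robot side) -40.6 window [0.4881 0.0551 0.0557] t 2.95 F [-0.4 -0.2  0. ] [0.4801 0.0521 0.0507]
```

```bash
python3 -m jog '[[[0,3,-0.4],[0,0,0]],[[0,6,-1],[0,0,0]],[[0,9,-1.5],[0,0,0]],[[0,12,-1.8],[0,0,0]],[[0,14,-2],[0,0,0]]]'
python3 st.py
```

```text
clock: 3.37
tool_pos: [0.4941, 0.0555, 0.0535]
tcp_rot: [179.9, -0.0, 103.5]
force: [-0.7, 1.6, 3.0]
opening: 0.0598
win px [282.6 294.6] [ 239  279   89   32 2248] axis n-travel mm 17.8 lean deg(-=robot side) -21.8 window [0.5012 0.0582 0.0594] t 3.4167 F [-1.   1.4  2.9] [0.4942 0.0556 0.0535]
```

```bash
python3 -m jog '[[[0,3,-0.3],[0,0,0]],[[0,6,-0.6],[0,0,0]],[[0,9,-0.7],[0,0,0]],[[0,12,-0.7],[0,0,0]],[[0,15,-0.6],[0,0,0]]]'
python3 st.py
```

```text
clock: 3.83
tool_pos: [0.5096, 0.0591, 0.0559]
tcp_rot: [179.8, -0.0, 103.5]
force: [-1.0, 1.9, 10.6]
opening: 0.0598
win px [282.7 293.3] [ 238  279   90   29 1956] axis n-travel mm 26.6 lean deg(-=robot side) -2.9 window [0.5166 0.0618 0.061 ] t 3.8833 F [0.  1.7 7.7] [0.5105 0.0593 0.0561]
```

```bash
python3 -m jog '[[[0,0,-1],[0,0,0]],[[0,0,-3],[0,0,0]],[[0,0,-15],[0,0,0]],[[0,0,-45],[0,0,0]],[[0,0,-85],[0,0,0]]]'
python3 -m jog '[[[0,-15,-20],[0,0,0]],[[0,-15,-40],[0,0,0]],[[0,-15,-40],[0,0,0]],[[0,-15,-40],[0,0,0]],[[0,-15,-40],[0,0,0]]]'
python3 st.py
python3 - <<'E'
from bench import *
import cv2,pickle
d={n:camera(n) for n in("scene","top","wrist")};pickle.dump(d,open("c1.pkl","wb"))
f=lambda a:cv2.resize(a,(400,300),interpolation=2)
s,t,w=(d[n]["pixels"] for n in("scene","top","wrist"))
cv2.imwrite("pics/m2.png",cv2.cvtColor(cv2.vconcat([cv2.hconcat([f(w),f(t[220:280,160:240])]),cv2.hconcat([f(s[150:210,140:220]),f(t[220:280,270:350])])]),cv2.COLOR_RGB2BGR))
E
```

```text
clock: 4.3
tool_pos: [0.504, 0.0584, 0.1353]
tcp_rot: [-179.4, -0.1, 103.5]
force: [1.7, 0.3, -0.4]
opening: 0.0599
clock: 4.72
tool_pos: [0.4927, 0.055, 0.1776]
tcp_rot: [-179.9, -0.0, 103.5]
force: [-0.5, -0.7, 0.1]
opening: 0.0598
win px [282.7 233.2] [258 225  50  17 645] axis n-travel mm 27.3 lean deg(-=robot side) 0.9 window [0.5186 0.0627 0.061 ] t 4.7667 F [-0.7 -0.9 -0.6] [0.4923 0.055  0.1769]
```

View pics/m2.png

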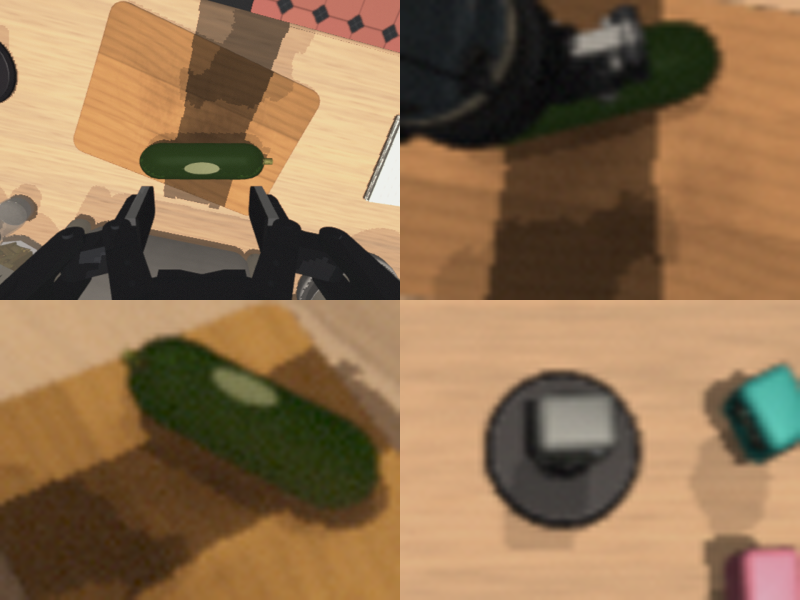

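The cucumber has settled with the window facing up: lean +0.9°, centre at (.5186, .0627), mid-length. The grey tester in the lower-right crop is untouched. I'll go over to it next.

```bash
python3 - <<'E'
from h import *
t=pickle.load(open("c0.pkl","rb"))["top"]
print(plane(t,(305.3,244.2),.151),plane(t,(302.6,249.6),.01))
E
python3 to.py .44 -.225 .26 90
```

```text
[ 0.47740127 -0.23083646  0.151     ] [ 0.47764653 -0.23159452  0.01      ]
shift [-260.2 -116.3  -83.1] turn [-0.2 -0.  13.5] F [ 0.   -0.24  0.64] t 4.9167 op 0.0599
```

```bash
python3 -m jog '[[[-35,-15,-12],[0,0,2]],[[-70,-31,-24],[0,0,5]],[[-105,-46,-35],[0,0,8]],[[-140,-62,-46],[0,0,11]],[[-175,-77,-56],[0,0,13.5]]]' 75
python3 to.py .43 -.231 .26 90
```

```text
clock: 5.33
tool_pos: [0.4581, -0.1343, 0.2343]
tcp_rot: [-179.9, -0.0, 89.9]
force: [0.9, 0.1, -0.2]
opening: 0.064
shift [-96.7 -27.9 -25.7] turn [-0.1 -0.  -0.1] F [ 0.92  0.07 -0.15] t 5.3333 op 0.064
```

```bash
python3 -m jog '[[[-30,-9,-9],[0,0,0]],[[-60,-18,-18],[0,0,0]],[[-86,-26,-24],[0,0,0]],[[-86,-26,-24],[0,0,0]],[[-86,-26,-24],[0,0,0]]]'
python3 - <<'E'
from bench import *
import cv2,pickle
w=camera("wrist");pickle.dump(w,open("w4.pkl","wb"))
cv2.imwrite("pics/w4.png",cv2.cvtColor(w["pixels"],cv2.COLOR_RGB2BGR));print(observe()["tool_pos"],observe()["tcp_rot"])
E
```

```text
clock: 5.75
tool_pos: [0.4325, -0.2201, 0.2579]
tcp_rot: [-180.0, -0.0, 89.8]
force: [-0.1, 0.1, -0.1]
opening: 0.0641
[ 0.43262766 -0.21902311  0.25762511] [-1.79929392e+02 -8.88448911e-02  8.98973512e+01]
```

View pics/w4.png

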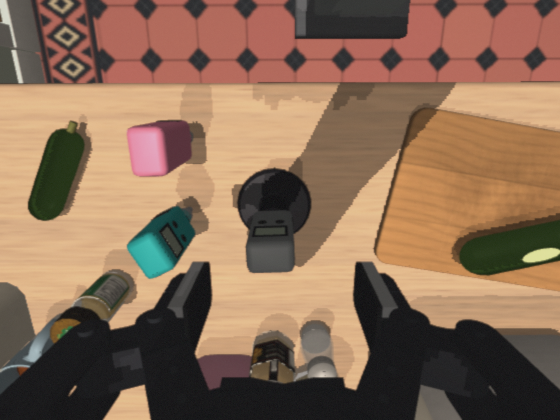

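The wrist view shows the grey tester at (271,240) in its foot at (275,205), with the display towards the robot. Pink is at (150,148) and turquoise at (162,243), both clear of the fingers.

```bash
python3 - <<'E'
from h import *
w=pickle.load(open("w4.pkl","rb"));p=w["pixels"].astype(int);h=cv2.cvtColor(w["pixels"],cv2.COLOR_RGB2HSV).astype(int)
m=(h[...,1]<70);m[:,:225]=0;m[:,320:]=0;m[295:]=0
m=blob(m,(271,240))[3]
for y in range(206,276,4):
    x=np.where(m[y])[0];print(y,x.min(),x.max(),p[y,262:282].mean(0).round(),end=" | ")
xs=range(252,292,4);print();print([(x,np.where(m[:,x])[0].max()) for x in xs])
print([ (y,int(p[y,258:268].sum(1).mean()+0)) for y in range(232,258)])
dark=(h[...,2]<60)&(h[...,1]<120);print("foot",blob(dark,(275,200))[1:3])
for uv in((271,260),):print(plane(w,uv,.151))
E
```

```text
206 238 309 [20. 20. 21.] | 210 239 309 [35. 35. 35.] | 214 240 308 [51. 52. 51.] | 218 242 306 [51. 51. 51.] | 222 244 304 [37. 37. 36.] | 226 247 301 [29. 29. 28.] | 230 250 297 [66. 69. 60.] | 234 249 292 [50. 52. 46.] | 238 248 293 [52. 52. 51.] | 242 247 293 [65. 65. 64.] | 246 246 293 [81. 81. 78.] | 250 246 293 [89. 88. 86.] | 254 246 294 [88. 87. 84.] | 258 247 294 [86. 86. 83.] | 262 247 294 [85. 84. 82.] | 266 248 293 [83. 82. 80.] | 270 250 290 [76. 76. 74.] | Traceback (most recent call last):
  File "<stdin>", line 6, in <module>
    return umr_minimum(a, axis, None, out, keepdims, initial, where)
ValueError: zero-size array to reduction operation minimum which has no identity
```

```bash
python3 - <<'E'
from h import *
w=pickle.load(open("w4.pkl","rb"));h=cv2.cvtColor(w["pixels"],cv2.COLOR_RGB2HSV).astype(int)
m=(h[...,1]<70);m[:,:225]=0;m[:,320:]=0;m[295:]=0
m=blob(m,(271,240))[3]
xs=np.arange(254,290,4);e=[np.where(m[:,x])[0].max()+.5 for x in xs];print(e)
a,b=[plane(w,(x,np.polyval(np.polyfit(xs,e,1),x)),.149) for x in(250,292)];d=b-a;print("far edge",a,b,"yaw",np.degrees(np.arctan2(-d[0],d[1])))
for uv in((270.5,257),(270.3,241),(246.5,256),(294.5,256)):print(uv,plane(w,uv,.151).round(4))
ys,xx=np.where((h[...,2]<75)&(h[...,1]<110)&(np.indices(h.shape[:2])[1]>225)&(np.indices(h.shape[:2])[1]<320)&(np.indices(h.shape[:2])[0]<228)&(np.indices(h.shape[:2])[0]>160))
(c,rr)=cv2.minEnclosingCircle(np.c_[xx,ys].astype(np.float32));print(c,rr,plane(w,(274,205),.01))
E
python3 to.py .4775 -.231 .2 90
```

```text
[np.float64(272.5), np.float64(272.5), np.float64(272.5), np.float64(271.5), np.float64(271.5), np.float64(271.5), np.float64(271.5), np.float64(271.5), np.float64(271.5)]
far edge [ 0.49086806 -0.24586967  0.149     ] [ 0.48958612 -0.2113456   0.149     ] yaw 2.126504569451467
(270.5, 257) [ 0.4759 -0.2288  0.151 ]
(270.3, 241) [ 0.4619 -0.2287  0.151 ]
(246.5, 256) [ 0.4749 -0.248   0.151 ]
(294.5, 256) [ 0.4751 -0.2095  0.151 ]
(273.693115234375, 203.23793029785156) 36.761375427246094 [ 0.47618552 -0.22878353  0.01      ]
shift [-12.   45.   57.6] turn [-0.1 -0.1 -0.1] F [-0.52  0.33  0.23] t 5.8 op 0.0642
```

```bash
python3 -m jog '[[[-5,20,15],[0,0,-1]],[[-10,40,30],[0,0,-2]],[[-10,44,50],[0,0,-2.2]],[[-10,44,57],[0,0,-2.2]],[[-10,44,57],[0,0,-2.2]]]'
python3 to.py .4764 -.2293 .1 92
```

```text
clock: 6.22
tool_pos: [0.4756, -0.2266, 0.198]
tcp_rot: [-179.7, -0.2, 92.3]
force: [-0.6, 0.2, 0.0]
opening: 0.0641
shift [-3.2  1.3 98. ] turn [-0.3 -0.2  0.3] F [-0.65  0.18  0.02] t 6.2167 op 0.0641
```

```bash
python3 -m jog '[[[-2,1,25],[0,0,0]],[[-2,1,55],[0,0,0]],[[-2,1,85],[0,0,0]],[[-2,1,97],[0,0,0]],[[-2,1,97],[0,0,0]]]'
python3 -m jog '[[[0,0,0],[0,0,0]],[[0,0,0],[0,0,0]],[[0,0,0],[0,0,0]],[[0,0,0],[0,0,0]],[[0,0,0],[0,0,0]]]'
python3 to.py .4764 -.2293 .1 92
```

```text
clock: 6.63
tool_pos: [0.4755, -0.2289, 0.1014]
tcp_rot: [-179.7, -0.2, 92.2]
force: [-0.7, -0.1, -0.2]
opening: 0.0641
clock: 7.05
tool_pos: [0.479, -0.2316, 0.1062]
tcp_rot: [179.9, 0.1, 92.2]
force: [0.1, -0.1, 0.5]
opening: 0.0642
shift [ 2.4 -2.5  6.2] turn [0.1 0.1 0.2] F [ 0.05 -0.08  0.47] t 7.05 op 0.0642
```

```bash
python3 -m jog '[[[2,-2,5],[0,0,0]],[[2,-2,5],[0,0,0]],[[2,-2,5],[0,0,0]],[[2,-2,5],[0,0,0]],[[2,-2,5],[0,0,0]]]'
python3 to.py .4764 -.2293 .1 92
python3 -m jog '[[[0,0,0],[0,0,0]],[[0,0,0],[0,0,0]],[[0,0,0],[0,0,0]],[[0,0,0],[0,0,0]],[[0,0,0],[0,0,0]]]' 30 40
python3 -m jog '[[[0,0,0],[0,0,0]],[[0,0,0],[0,0,0]],[[0,0,0],[0,0,0]],[[0,0,0],[0,0,0]],[[0,0,0],[0,0,0]]]'
python3 to.py .4764 -.2293 .1 92
```

```text
clock: 7.47
tool_pos: [0.4759, -0.229, 0.0994]
tcp_rot: [-180.0, -0.0, 92.2]
force: [0.6, -0.2, 0.9]
opening: 0.0644
shift [-0.3  0.5 -0.6] turn [-0.  -0.   0.2] F [ 0.57 -0.15  0.89] t 7.4667 op 0.0644
clock: 7.88
tool_pos: [0.4761, -0.2292, 0.0997]
tcp_rot: [180.0, 0.0, 92.2]
force: [0.5, -0.6, 1.2]
opening: 0.0394
clock: 8.3
tool_pos: [0.476, -0.2292, 0.0997]
tcp_rot: [180.0, 0.0, 92.2]
force: [0.5, -1.5, 1.1]
opening: 0.0395
shift [-0.1  0.4 -0.3] turn [0.  0.  0.2] F [ 0.45 -1.55  1.13] t 8.3 op 0.0395
```

```bash
python3 -m jog '[[[0,0,-5],[0,0,0]],[[0,0,-18],[0,0,0]],[[0,0,-35],[0,0,0]],[[0,0,-55],[0,0,0]],[[0,0,-75],[0,0,0]]]' 20 60
python3 -m jog '[[[0,0,-20],[0,0,0]],[[0,0,-40],[0,0,0]],[[0,0,-50],[0,0,0]],[[0,0,-50],[0,0,0]],[[0,0,-50],[0,0,0]]]'
python3 to.py .5186 .0627 .23 92
python3 - <<'E'
from bench import *
import cv2,pickle
d={n:camera(n) for n in("scene","top","wrist")};pickle.dump(d,open("c2.pkl","wb"))
s,w=d["scene"]["pixels"],d["wrist"]["pixels"]
cv2.imwrite("pics/m3.png",cv2.cvtColor(cv2.hconcat([cv2.resize(w[170:400,170:400],(400,400),interpolation=2),cv2.resize(s[150:290,190:330],(400,400),interpolation=2)]),cv2.COLOR_RGB2BGR))
E
```

```text
clock: 8.72
tool_pos: [0.475, -0.2282, 0.1739]
tcp_rot: [-179.8, -0.1, 92.2]
force: [0.6, 0.0, -2.4]
opening: 0.0396
clock: 9.13
tool_pos: [0.4761, -0.229, 0.2242]
tcp_rot: [-180.0, -0.0, 92.2]
force: [-0.4, -0.5, -2.6]
opening: 0.0394
shift [289.8  53.6  -5.7] turn [-0.  -0.   0.2] F [-0.35 -0.53 -2.61] t 9.1333 op 0.0394
```

View pics/m3.png

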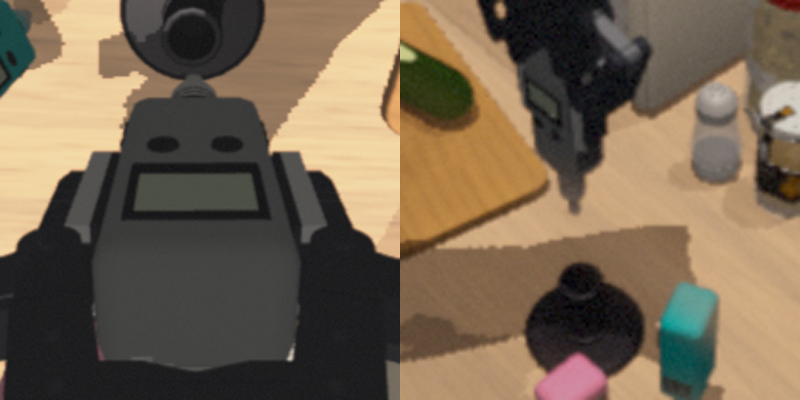

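The tester is out of the stand, gripped symmetrically and hanging straight. The scene shows the plunger tip at about (251,224). I'll check the tip against the TCP and carry it over.

```bash
python3 - <<'E'
from h import *
d=pickle.load(open("c2.pkl","rb"))
print(plane(d["scene"],(250.9,224.2),.2242-.0837))
E
python3 -m jog '[[[40,8,4],[0,0,0]],[[80,15,8],[0,0,0]],[[120,22,12],[0,0,0]],[[160,30,16],[0,0,0]],[[200,37,20],[0,0,0]]]'
python3 -m jog '[[[35,6,0],[0,0,0]],[[70,12,0],[0,0,0]],[[90,16.5,0],[0,0,0]],[[90,16.5,0],[0,0,0]],[[90,16.5,0],[0,0,0]]]'
python3 -m jog '[[[0,0,0],[0,0,0]],[[0,0,0],[0,0,0]],[[0,0,0],[0,0,0]],[[0,0,0],[0,0,0]],[[0,0,0],[0,0,0]]]'
python3 to.py .5186 .0627 .15 92
```

```text
[ 0.47726518 -0.23054097  0.1405    ]
clock: 9.7
tool_pos: [0.5045, -0.026, 0.2027]
tcp_rot: [-179.9, -0.0, 92.1]
force: [0.5, -0.5, -2.5]
opening: 0.0393
clock: 10.12
tool_pos: [0.5175, 0.0638, 0.2029]
tcp_rot: [-179.8, 0.0, 92.3]
force: [-0.0, -0.6, -2.7]
opening: 0.0397
clock: 10.53
tool_pos: [0.5184, 0.0619, 0.2045]
tcp_rot: [-180.0, 0.0, 92.1]
force: [1.2, -0.7, -0.9]
opening: 0.0396
shift [ 0.8  0.2 54.5] turn [-0.   0.   0.1] F [ 1.16 -0.68 -0.89] t 10.5333 op 0.0396
```

```bash
python3 -m jog '[[[0.5,0,15],[0,0,0]],[[0.5,0,30],[0,0,0]],[[0.5,0,44],[0,0,0]],[[0.5,0,50],[0,0,0]],[[0.5,0,52],[0,0,0]]]'
python3 -m jog '[[[0,0,0],[0,0,0]],[[0,0,0],[0,0,0]],[[0,0,0],[0,0,0]],[[0,0,0],[0,0,0]],[[0,0,0],[0,0,0]]]'
python3 to.py .5186 .0627 .1377 92
python3 - <<'E'
from bench import *
import cv2,pickle
d={n:camera(n) for n in("scene","wrist")};pickle.dump(d,open("c3.pkl","wb"))
s,w=d["scene"]["pixels"],d["wrist"]["pixels"]
cv2.imwrite("pics/m4.png",cv2.cvtColor(cv2.hconcat([cv2.resize(w[140:260,220:340],(400,400),interpolation=2),cv2.resize(s[145:205,150:210],(400,400),interpolation=2)]),cv2.COLOR_RGB2BGR))
E
```

```text
clock: 10.95
tool_pos: [0.5173, 0.0629, 0.1509]
tcp_rot: [-179.8, -0.0, 92.1]
force: [0.3, 0.6, -2.1]
opening: 0.0396
clock: 11.37
tool_pos: [0.519, 0.0633, 0.1534]
tcp_rot: [179.9, 0.0, 92.2]
force: [0.1, -0.2, -3.4]
opening: 0.0396
shift [-0.6 -0.4 15.7] turn [0.1 0.  0.2] F [ 0.14 -0.18 -3.44] t 11.3667 op 0.0396
```

View pics/m4.png

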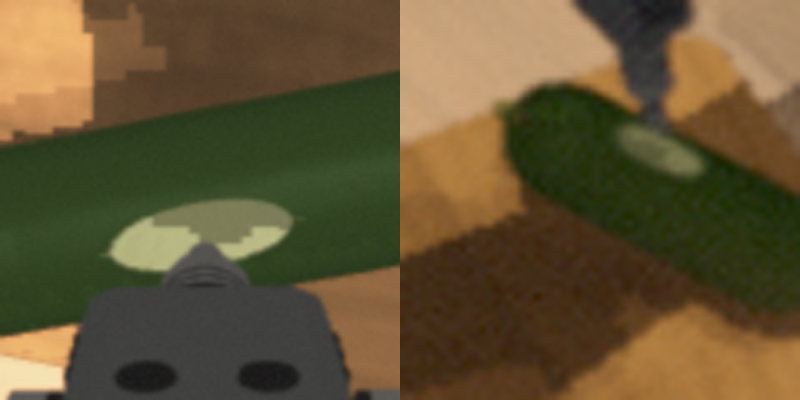

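Tip is just above the window: scene (188,163), window middle (189,167.5). I'll check the alignment by rays.

```bash
python3 - <<'E'
from h import *
from bench import observe
d=pickle.load(open("c3.pkl","rb"));s=d["scene"]
h=cv2.cvtColor(s["pixels"],cv2.COLOR_RGB2HSV).astype(int)
g=(h[...,0]>22)&(h[...,0]<50)&(h[...,1]<140)&(h[...,2]>85);g[:, :178]=0;g[:160]=0;g[176:]=0;g[:,202:]=0
ce,st,r,_=blob(g,(189,167));print(ce,st,r,plane(s,r[0],.061).round(4),plane(s,ce,.061).round(4))
print("tip",plane(s,(187.95,163.3),.0697).round(4),proj(s,[.519,.0633,.0697]),"pred win",proj(s,[.5186,.0627,.061]))
w=d["wrist"];print("wrist win",plane(w,(220+201*.3,140+234*.3),.061).round(4))
E
```

```text
[188.82222222 167.17777778] [183 164  12   7  45] ((188.7000274658203, 167.1000213623047), (12.074767112731934, 4.0249223709106445), 26.56505012512207) [0.519  0.0622 0.061 ] [0.519  0.0618 0.061 ]
tip [0.5209 0.0658 0.0697] [187.87662938 164.18543037] pred win [188.46043798 167.07613597]
wrist win [0.5181 0.0627 0.061 ]
```

```bash
python3 -m jog '[[[-1,-1,2],[0,0,0]],[[-1,-1,4],[0,0,0]],[[-1,-1,5],[0,0,0]],[[-1,-1,6],[0,0,0]],[[-1,-1,6],[0,0,0]]]'
python3 -m jog '[[[0,0,0],[0,0,0]],[[0,0,0],[0,0,0]],[[0,0,0],[0,0,0]],[[0,0,0],[0,0,0]],[[0,0,0],[0,0,0]]]'
python3 - <<'E'
from bench import *
import numpy as np
F=[];P=[]
for i in range(4): camera("top");o=observe();F.append(o["force"]);P.append(o["tool_pos"])
print(np.round(F,1)[:,2],np.round(P,4),o["tcp_rot"])
E
```

```text
clock: 11.88
tool_pos: [0.5171, 0.0622, 0.146]
tcp_rot: [-180.0, -0.0, 92.2]
force: [-0.5, -0.4, -2.2]
opening: 0.0394
clock: 12.3
tool_pos: [0.5175, 0.0622, 0.1466]
tcp_rot: [180.0, -0.0, 92.2]
force: [-0.5, -0.1, -2.4]
opening: 0.0394
[-2.2 -2.4 -2.1 -2.6] [[0.5175 0.0623 0.1466]
 [0.5175 0.0622 0.1466]
 [0.5175 0.0622 0.1466]
 [0.5175 0.0622 0.1466]] [1.79996015e+02 2.10696769e-04 9.21730041e+01]
```

```bash
cat > f.py <<'E'
from bench import *
import numpy as np
F=[]
for i in range(6): camera("top");o=observe();F.append(o["force"])
print("Fmean",np.mean(F,0).round(2),"sd",np.std(F,0).round(2),"pos",o["tool_pos"].round(4),"rot",o["tcp_rot"].round(2),o["clock"])
E
python3 -m jog '[[[0,0,1],[0,0,0]],[[0,0,2],[0,0,0]],[[0,0,3],[0,0,0]],[[0,0,4],[0,0,0]],[[0,0,4],[0,0,0]]]'
python3 f.py
python3 -m jog '[[[0,0,1],[0,0,0]],[[0,0,2],[0,0,0]],[[0,0,2],[0,0,0]],[[0,0,2],[0,0,0]],[[0,0,2],[0,0,0]]]'
python3 f.py
```

```text
clock: 12.92
tool_pos: [0.5174, 0.0622, 0.1426]
tcp_rot: [180.0, 0.0, 92.2]
force: [-0.2, -0.4, -0.1]
opening: 0.0395
Fmean [-0.43 -0.   -0.28] sd [0.45 0.32 0.31] pos [0.5175 0.0622 0.1427] rot [179.98   0.    92.17] 13.2167
clock: 13.63
tool_pos: [0.5176, 0.0622, 0.1407]
tcp_rot: [180.0, 0.0, 92.2]
force: [-0.3, 0.4, 1.4]
opening: 0.0395
Fmean [-0.72  0.11  1.22] sd [0.55 0.58 0.38] pos [0.5175 0.0622 0.1406] rot [180.     0.    92.18] 13.9333
```

```bash
python3 -m jog '[[[0,0,1],[0,0,0]],[[0,0,2],[0,0,0]],[[0,0,2.9],[0,0,0]],[[0,0,2.9],[0,0,0]],[[0,0,2.9],[0,0,0]]]'
python3 f.py
python3 f.py
python3 - <<'E'
from bench import *
import cv2,pickle
d={n:camera(n) for n in("scene","wrist")};pickle.dump(d,open("c4.pkl","wb"))
s,w=d["scene"]["pixels"],d["wrist"]["pixels"]
cv2.imwrite("pics/m5.png",cv2.cvtColor(cv2.hconcat([cv2.resize(w[150:250,230:330],(400,400),interpolation=2),cv2.resize(s[145:185,170:210],(400,400),interpolation=2)]),cv2.COLOR_RGB2BGR))
E
```

```text
clock: 14.35
tool_pos: [0.5176, 0.0622, 0.1379]
tcp_rot: [180.0, 0.0, 92.2]
force: [0.5, -0.6, 1.7]
opening: 0.0392
Fmean [-0.6  -0.36  2.72] sd [0.56 0.38 0.4 ] pos [0.5175 0.0622 0.1378] rot [179.98   0.    92.18] 14.65
Fmean [-0.47 -0.33  2.84] sd [0.31 0.47 0.27] pos [0.5175 0.0622 0.1377] rot [1.7999e+02 1.0000e-02 9.2170e+01] 14.95
```

View pics/m5.png

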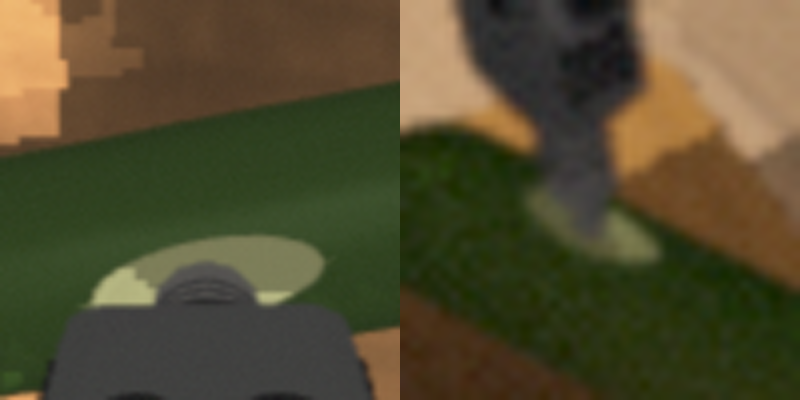

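The scene crop shows the plunger tip at the middle of the window: tip (592,230), window centre (594,224), where 10 px in the crop is one camera pixel. The wrist view also has it centred lengthwise. Force and geometry both put the plunger close to 7 mm, so I'll hold there and then hand in.

```bash
Z='[[[0,0,0],[0,0,0]],[[0,0,0],[0,0,0]],[[0,0,0],[0,0,0]],[[0,0,0],[0,0,0]],[[0,0,0],[0,0,0]]]'
python3 -m jog '[[[0,0,0],[0,0,0]],[[0,0,0],[0,0,0]],[[0,0,0],[0,0,0]],[[0,0,0],[0,0,0]],[[0,0,0],[0,0,0]]]' >/dev/null
python3 -m jog '[[[0,0,0],[0,0,0]],[[0,0,0],[0,0,0]],[[0,0,0],[0,0,0]],[[0,0,0],[0,0,0]],[[0,0,0],[0,0,0]]]' >/dev/null
python3 -m jog '[[[0,0,0],[0,0,0]],[[0,0,0],[0,0,0]],[[0,0,0],[0,0,0]],[[0,0,0],[0,0,0]],[[0,0,0],[0,0,0]]]' >/dev/null
python3 f.py
python3 -m jog '[[[0,0,0],[0,0,0]],[[0,0,0],[0,0,0]],[[0,0,0],[0,0,0]],[[0,0,0],[0,0,0]],[[0,0,0],[0,0,0]]]' >/dev/null
python3 -m jog '[[[0,0,0],[0,0,0]],[[0,0,0],[0,0,0]],[[0,0,0],[0,0,0]],[[0,0,0],[0,0,0]],[[0,0,0],[0,0,0]]]'
python3 f.py; python3 -c "
from bench import *
print(sign_off())"
```

```text
Fmean [-0.27 -0.56  2.94] sd [0.5  0.5  0.47] pos [0.5175 0.0622 0.1376] rot [180.     0.    92.17] 16.6
clock: 17.43
tool_pos: [0.5175, 0.0622, 0.1377]
tcp_rot: [180.0, 0.0, 92.2]
force: [0.1, -1.3, 3.0]
opening: 0.0394
Fmean [-0.29 -0.85  2.83] sd [0.15 0.65 0.7 ] pos [0.5174 0.0622 0.1376] rot [-180.      0.     92.18] 17.7333
the job is handed in; nothing more can be done
None
```

I rolled the cucumber three flats with both fingers, without lifting it, until its window faced up. The wrist view put the lean at about +1° once it had settled. I then took the grey tester out of its stand and pressed it upright on the middle of the window. I held it there for about 3 s and handed the job in at 17.7 s with it still pressed.

**Plunger depth:** from the tool height it is 7.0–7.1 mm. From the force it is about 6.6–7.1 mm (roughly 5.3–5.6 N), depending on the zero used for the force. I could not make out the groove in the pictures, so I did not check its level by eye.

**Position and tilt:** the tool stayed upright, with tilt under 0.1°. In the last pictures the tip sat within about 1–2 mm of the window's middle. Earlier readings of the tip from the scene camera disagreed by 1–3 mm.

**Other things on the worktop:** I did not touch anything else knowingly, and no check failed.

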